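# Point out the specimen and its fixative, then log it

### The arm

A 6-joint arm with a two-finger parallel gripper is mounted at the origin on a cart in front of the work surface, level with it; the furniture and walls round the work are solid. World frame = base frame: x ahead of the robot, y to its left, z up, the work surface at z = 0. Lengths are in m, angles in rad, forces in N, time in s.
With the tool pointing down it reaches from about 0.25 to 0.725 m from the base axis. Payload 4 kg.
Tool frame: the origin (TCP) lies midway between the tips of the shut fingers; the grasp point (between the pads) lies 19 mm behind it; x points along the fingers, y is the direction in which the jaws open and shut, and the axes are right-handed (so a half turn about x gives the same grasp; the last joint's range is limited). The gripper opens to 85 mm and grips with 20 to 120 N. Pads are 22 mm wide; open, the fingers measure 114 mm over their backs; the gripper's body (76 mm by 85 mm) begins 54 mm behind the grasp point. The pads swing forward as they close: fully open they stand 13 mm farther back than shut.
Start: joints at [-1.35, 0.241, 0.005, 1.335, 0, 1.571], TCP at [0.11, -0.488, 0.231] pointing down, gripper open.
Joint ranges: [-2.72, 2.72], [-1.05, 1.87], [-1.09, 1.28], [-1.99, 2.15], [-1.42, 1.44], [-3.14, 3.14]. Speed limits (rad/s): [2.79, 2.79, 3.14, 3.14, 3.14, 3.14].

### API

Orientations are given as a unit quaternion [x, y, z, w].
In Python, from workcell import * gives the robot as it stands.
- The arm moves only by the tool play_rows, never from a script. Its argument "plan" is a list of rows, each a list of 7 numbers: the shift along the tool's x, y, z in mm, then the turn, a rotation vector about the tool's x, y, z in rad, then the closure, from -1 (fully open) to 1 (shut). In form: [[x, y, z, rx, ry, rz, grip], ...]. A call has 1 to 20 rows; each row shifts and turns the commanded pose from where the row before left it, along the tool's axes as they then stand; what a row does not reach is not made up. A row lasts 1/12 s, in which the tool goes at most 41.7 mm and 7.16 degrees, less where a joint would pass 70% of its speed; a pose out of reach is approached as far as the arm can. A call with a gripper value outside its range is refused whole. The fingers move at their own pace and stop on an object; the grip force is fixed at half the most. Time passes only in rows, so rows that do not move let the fingers close. It gives the time, the measured TCP pose, the force and the opening at its end, in the units of the state.
- get_obs(): the state, without advancing time (a new reading comes with each control period).
- camera(name): name is "side" or "top" or "wrist"; returns a dict with "frame" (400x640x3 uint8, red, green, blue), "depth" (400x640 float32, m along the optical axis (not along the pixel's ray), 0 where there is no reading), "fx", "fy", "cx", "cy" (pixels), "camera_from_world" (4x4, takes a point from world to camera coordinates). Camera axes: x right, y up, looking along -z (the intrinsics and any distortion apply to the point x, -y, -z); pixel columns grow to the right and rows downward; lengths in m; the calibration is good to about 2 mm. A picture is of the moment at which its call begins.
- job_done(): hands the job in, once; it reports no verdict.
Trained networks look in a picture, given as the dict that the camera call returned (one of the last four; its "shot" number tells which), for a name from the list of things; names that differ only in an ending like _2 or _b are one class to them, and where a whole thing is asked for, a point or a joint stands for the part that bears it (a point fixed in the world has none). Each returns a list of dicts, best first, with "confidence" (0 to 1); they miss things now and then, are a little off and sometimes report something else, mostly with a low value. They report only what shows in the picture. A call takes as long as a camera call. They do not tell look-alikes from the thing itself.
- search_frame(thing, picture): "centre" ([x, y, z] in m, in world coordinates, good to about 4 mm: the middle of the surface that is visible of it).
- pinpoint(thing, picture): "centre" ([x, y, z] in m, in world coordinates, good to about 4 mm: a listed point, or the origin of a listed thing).
The state is a dict: "clock": time; "joint_pos": joint angles; "joint_vel": joint speeds; "tau": joint torques, N m; "eef_pos": TCP position; "tool_rot": TCP orientation; "ft_force": force on the tool from outside, world axes, zero at the start; "ft_torque": the same for the moment, N m; "grip_width": finger opening in m.
Only numpy, scipy, OpenCV 4.12 (cv2) and the standard library are available. Lean on these libraries where they do the work, as an engineer would, in place of code of your own. Each camera call takes 0.05 s, during which the arm holds its last target. There are 200 camera calls.

### The job

Show a colleague which specimen is next and what goes into it: with the fingertips point down at the middle of the lid of the specimen pot with the yellow lid, two or three centimetres above it, and stay there for two seconds, then point in the same way at the white bottle with the red cap. After that press the green button on the grey logger right down with the fingertips, let it come back up and move clear. Touch nothing but the logger: pick nothing up, and leave the pots and bottles standing where they are.

Things in the scene. Friction and masses are not known exactly. Their poses are not given: they have to be found in the camera images.
- yellow_pot_top (a point): white specimen pot with a YELLOW screw lid, 50 mm across, 55 mm high; stands loose and upright on the surface. This point: the centre of the top of its lid, 55 mm above its foot. z is up
- yellow_pot: the same yellow pot, light and loose; origin at the centre of its foot, z up along it
- white_pot_top (a point): white specimen pot with a WHITE screw lid, 50 mm across, 55 mm high (bystander); stands loose and upright on the surface. This point: the centre of the top of its lid, 55 mm above its foot. z is up
- white_pot: the same white pot, light and loose; origin at the centre of its foot, z up along it
- redcap_bottle_top (a point): WHITE bottle with a RED cap, body 44 mm across, cap 28 mm across, 90 mm high; stands loose and upright on the surface. This point: the centre of the top of its cap, 90 mm above its foot. z is up
- redcap_bottle: the same redcap bottle, light and loose; origin at the centre of its foot, z up along it
- dropper_bottle_top (a point): amber bottle with a black rubber dropper bulb, 33 mm across, 82 mm high (bystander); stands loose and upright on the surface. This point: the centre of the top of its bulb, 82 mm above its foot. z is up
- dropper_bottle: the same dropper bottle, light and loose; origin at the centre of its foot, z up along it
- small_bottle_top (a point): small amber bottle with a black cap, 28 mm across, 57 mm high (bystander); stands loose and upright on the surface. This point: the centre of the top of its cap, 57 mm above its foot. z is up
- small_bottle: the same small bottle, light and loose; origin at the centre of its foot, z up along it
- button_face (a point): centre of the upper face of the green push button (32 mm across) on the logger, at rest: 44 mm above the work surface. The button stands 10 mm out of the logger's top, 8 mm out of the dark metal ring round it; z is up. This point stays with the logger when the button goes down
- log_button (a joint): travel of the green button in m: 0 at rest, 0.006 fully down (straight down). A spring brings it back; it takes about 1 N to start it and 5 N to hold it fully down
- logger: grey desk logger, a flat box 100 x 80 x 34 mm (x, y, z at yaw 0) with a round green push button on top towards the robot (16 mm in front of its centre) and a small dark blank display behind it; firmly fixed to the surface. Origin at the centre of its underside
Not all that is in view belongs to the job. What is shaped like the redcap_bottle but purple is not meant.

How it is judged:
By the outcome, as a careful person would: the job done as asked, in the order asked, and still so for the second after the job is handed in, with the robot touching nothing.
It also fails if it takes over 54 s, if anything falls off the work surface, if the arm or the gripper's body presses on something with over 40 N, if the wrist force passes 120 N, or if a joint passes its speed limit or range.

## Working session

There is one attempt and no reset: what is moved stays moved. The work goes in short steps, Python scripts to look and compute and a tool call to move; the robot and the scene stay as the last step left them, time stands still between calls to the robot, and variables do not carry over. Pictures are saved under pics/ and viewed, about 8 in all and at most 12, crops included, and the job is handed in when it is done.

Besides the shell and the picture viewer there is one more tool, called after "Request:" in YAML: its name, and indented under it one key for each argument. play_rows: Moves the arm, as the interface text tells. Its arguments: {"type":"object","properties":{"plan":{"type":"array","items":{"type":"array","items":{"type":"number"}}}},"required":["plan"]}

```bash
mkdir -p pics
cat > h.py <<'E'
from workcell import *
import numpy as np, cv2
def save(p,n): cv2.imwrite('pics/'+n,cv2.cvtColor(p['frame'],cv2.COLOR_RGB2BGR))
def proj(p,w):
    c=p['camera_from_world']@np.append(w,1); return (round(p['cx']+p['fx']*c[0]/-c[2]),round(p['cy']-p['fy']*c[1]/-c[2]))
E
python3 - <<'E'
from h import *
o=get_obs(); print(o['clock'],o['eef_pos'],o['tool_rot'],o['grip_width'])
for n in ('top','side'):
    p=camera(n); save(p,n+'1.png')
    for t in ['yellow_pot_top','white_pot_top','redcap_bottle_top','dropper_bottle_top','small_bottle_top','button_face','logger']:
        for d in pinpoint(t,p)[:3]: print(n,t,np.round(d['centre'],3),round(d['confidence'],2),proj(p,d['centre']))
E
```

```text
0.0 [ 0.10935511 -0.48725733  0.23040798] [-0.70272268 -0.0786149   0.70288521 -0.07715512] 0.08560026618220075
top yellow_pot_top [0.631 0.265 0.054] 0.8 (323, 164)
top white_pot_top [0.44  0.411 0.055] 0.78 (260, 242)
top redcap_bottle_top [0.348 0.377 0.094] 0.92 (270, 285)
top redcap_bottle_top [0.424 0.327 0.09 ] 0.79 (293, 251)
top redcap_bottle_top [0.539 0.315 0.093] 0.67 (300, 201)
top dropper_bottle_top [0.656 0.148 0.076] 0.54 (373, 153)
top button_face [0.402 0.226 0.042] 0.56 (337, 260)
top logger [0.415 0.227 0.002] 0.63 (337, 253)
side yellow_pot_top [0.638 0.267 0.054] 0.96 (295, 203)
side white_pot_top [0.439 0.41  0.054] 0.9 (331, 255)
side redcap_bottle_top [0.425 0.328 0.086] 0.65 (362, 226)
side redcap_bottle_top [0.355 0.377 0.09 ] 0.65 (382, 245)
side redcap_bottle_top [0.539 0.317 0.092] 0.61 (318, 206)
side dropper_bottle_top [0.657 0.145 0.081] 0.53 (322, 175)
side small_bottle_top [0.529 0.21  0.056] 0.64 (350, 206)
side small_bottle_top [0.44  0.411 0.056] 0.22 (330, 255)
side button_face [0.398 0.233 0.044] 0.64 (397, 232)
side button_face [0.53  0.209 0.059] 0.33 (350, 205)
side logger [0.637 0.268 0.054] 0.72 (296, 203)
side logger [0.42  0.224 0.   ] 0.56 (388, 246)
```

Run:
```python
import cv2,numpy as np
a=cv2.imread('pics/top1.png')[110:330,200:440];b=cv2.imread('pics/side1.png')
cv2.imwrite('pics/t2.png',cv2.resize(a,None,fx=2.7,fy=2.7,interpolation=cv2.INTER_CUBIC))
```

```text
(no output)
```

View pics/t2.png

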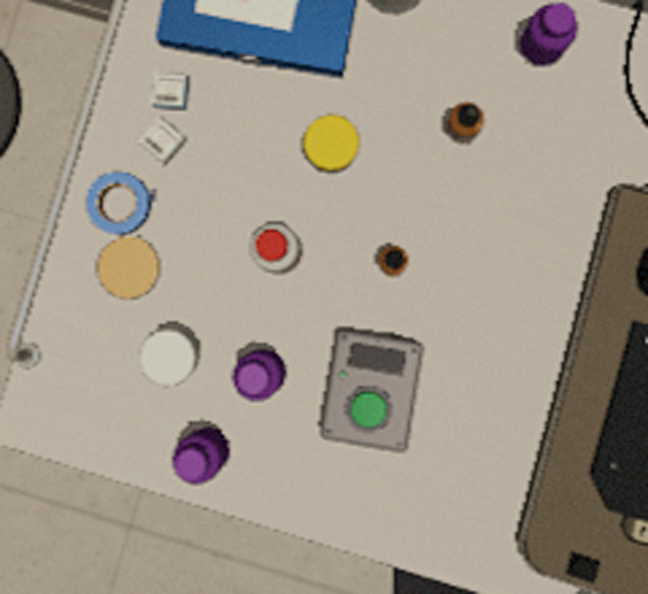

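View pics/side1.png

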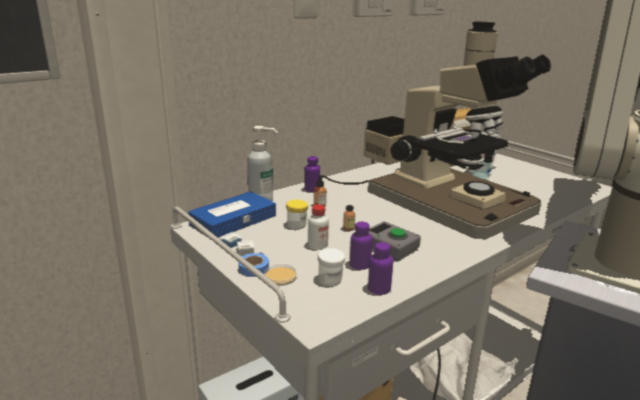

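The side view shows the yellow lid at (297,206), the red cap at (319,211) and the green button at (398,233). Three purple look-alikes stand nearby, and the microscope is between the arm's start and the goals. The top crop agrees: yellow (331,143), red (271,245), green (369,410). Next I'll refine these points by colour and map the obstacles from depth.

```bash
cat >> h.py <<'E'
def cloud(p):
    v,u=np.mgrid[0:400,0:640]; d=p['depth'].astype(float)
    P=np.stack([(u-p['cx'])/p['fx']*d,-(v-p['cy'])/p['fy']*d,-d,np.ones_like(d)],-1)
    return (P@np.linalg.inv(p['camera_from_world']).T)[...,:3]
def blob(p,uv,lo,hi,z):
    h=cv2.cvtColor(p['frame'],cv2.COLOR_RGB2HSV); m=cv2.inRange(h,lo,hi)
    if lo[0]==0: m|=cv2.inRange(h,(172,lo[1],lo[2]),(180,255,255))
    n,l,s,c=cv2.connectedComponentsWithStats(m)
    i=min((k for k in range(1,n) if s[k,4]>20),key=lambda k:np.hypot(*(c[k]-uv)))
    u,v=c[i]; T=np.linalg.inv(p['camera_from_world'])
    r=T[:3,:3]@[(u-p['cx'])/p['fx'],-(v-p['cy'])/p['fy'],-1]; o=T[:3,3]
    w=o+r*(z-o[2])/r[2]; W=cloud(p)[l==i]; W=W[np.abs(W[:,2]-z)<.008]
    return np.round(w,4),np.round(np.median(W,0),4) if len(W) else None,s[i,4],c[i].round()
COL={'yellow':((20,120,80),(35,255,255),.055),'red':((0,130,80),(8,255,255),.09),'green':((45,90,50),(85,255,255),.044)}
E
python3 - <<'E'
from h import *
p=camera('top')
for (k,(a,b,z)),uv in zip(COL.items(),[(323,163),(300,201),(337,262)]): print(k,blob(p,uv,a,b,z))
save(p,'top3.png')
H={}
for n in ('top','side'):
    W=cloud(camera(n))
    W=W[(W[...,2]>.02)&(W[...,2]<.7)]
    for q in W:
        k=(int(np.floor(q[0]/.05)),int(np.floor(q[1]/.05))); H[k]=max(H.get(k,0),q[2])
print('cols y', [round(j*.05,2) for j in range(10,-14,-1)])
for i in range(16,-4,-1): print('%5.2f'%(i*.05),' '.join('%3d'%(100*H.get((i,j),0)) for j in range(10,-14,-1)))
E
```

```text
yellow (array([0.6336, 0.2677, 0.055 ]), array([0.6332, 0.2679, 0.0558]), np.int32(332), array([322., 163.]))
red (array([0.5399, 0.3145, 0.09  ]), array([0.5403, 0.3145, 0.0912]), np.int32(104), array([300., 200.]))
green (array([0.3997, 0.2287, 0.044 ]), array([0.4   , 0.2288, 0.0456]), np.int32(138), array([336., 261.]))
cols y [0.5, 0.45, 0.4, 0.35, 0.3, 0.25, 0.2, 0.15, 0.1, 0.05, 0.0, -0.05, -0.1, -0.15, -0.2, -0.25, -0.3, -0.35, -0.4, -0.45, -0.5, -0.55, -0.6, -0.65]
 0.80   0   5  47   3   4   3  46  47  47  47  47  42   0   0   0   0   0   0   0   0   0   0   0   0
 0.75   0   5   5   3   4   4  19  19   0  47  47  47  49  50  42  35   0   0   0   0   0   0   0   0
 0.70   0   5   3   4   4   4   0   0   0   9   0   0   0  50  47  47  47  47  42  35   0   0   0   0
 0.65   0   5   2   0   0   5   5   8   8   0   0   0  16  16  16  16   3  47  47  47  46  47  47   0
 0.60   5   5   2   0   0   5   5   6   4   0   4   4  16  16  16  16  16  15   3  47  47  44  47  47
 0.55   5   2   2   0   9   5   0   0   0   0  13  14  26  16  16  16  16  16  16  15  15   0   0   0
 0.50   5
[... 718 characters left out ...]
   0   0   0   0   0   0   0   0   0  47  49   0   0   0   0   0   0   0   2   0   0   0
 0.10   0   0   0   0   0   0   0   0   0  41  49  49  36   0   0   0   0   0   0   0   0   0   0   0
 0.05   0   0   0   0   0   0   0   0   0  39  49  30   0   0   0   0   0   0   0  31  30   0   0   0
 0.00   0   0   0   0   0   0   0   0   0  28  30   0   0   0   0   0   0   0   0   0   0   0   0   0
-0.05   0   0   0   0   0   0   0   0   0  11   0   0   0   0   0   0   0   0   0   0   0   0   0   0
-0.10   0   0   0   0   0   0   0   0   0   0   0   0   0   0   0   0   0   0   0   0   0   0   0   0
-0.15   0   0   0   0   0   0   0   0   0   0   0   0   0   0   0   0   0   0   0   0   0   0   0   0
```

View pics/top3.png

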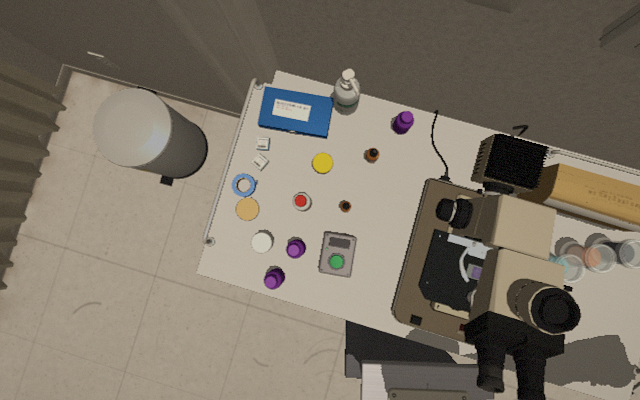

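The full top view shows the microscope standing between the start and the goals, with its eyepieces at about (490,370) and (530,375) pointing at the robot. I need its exact height profile to cross safely.

```bash
ls
python3 - <<'E'
from h import *
import workcell; print([x for x in dir(workcell) if x[0]!='_'])
for n in ('top','side'):
    p=camera(n);W=cloud(p)
    T=np.linalg.inv(p['camera_from_world']);print(n,T[:3,3].round(2))
    if n=='top': L=[(490,340),(490,360),(490,380),(490,395),(530,360),(530,380),(530,395),(555,310),(520,280),(525,225),(575,385),(620,390),(380,380),(450,385),(510,160),(600,190),(460,210)]
    else: L=[(515,75),(535,68),(545,62),(490,85),(480,30),(445,80),(625,200),(610,100),(620,20),(380,130),(600,300),(560,280)]
    for u,v in L: print((u,v),W[v,u].round(3))
q=W=cloud(p); m=(W[...,0]<.2)&(W[...,2]>.25)
save(p,'s4.png')
E
python3 - <<'E'
import sys;sys.path.insert(0,'.')
from h import *
p=camera('wrist');save(p,'/../pics/w1.png');print(np.linalg.inv(p['camera_from_world']).round(3))
E
```

```text
h.py
pics
['Unreachable', 'camera', 'get_obs', 'job_done', 'pinpoint', 'search_frame']
top [0.49 0.23 0.94]
(490, 340) [ 0.32  -0.007  0.355]
(490, 360) [ 0.295 -0.002  0.367]
(490, 380) [0.272 0.004 0.382]
(490, 395) [ 0.087 -0.149  0.001]
(530, 360) [ 0.293 -0.065  0.357]
(530, 380) [ 0.27  -0.057  0.372]
(530, 395) [ 0.253 -0.052  0.382]
(555, 310) [ 0.384 -0.061  0.43 ]
(520, 280) [ 0.411 -0.051  0.356]
(525, 225) [ 0.496 -0.097  0.28 ]
(575, 385) [ 0.118 -0.35   0.   ]
(620, 390) [ 0.112 -0.454  0.002]
(380, 380) [0.112 0.115 0.003]
(450, 385) [ 0.106 -0.055 -0.001]
(510, 160) [ 0.63  -0.125  0.162]
(600, 190) [ 0.572 -0.306  0.163]
(460, 210) [ 0.524 -0.021  0.17 ]
side [-0.01  1.06  0.51]
(515, 75) [0.277 0.011 0.347]
(535, 68) [ 0.255 -0.048  0.357]
(545, 62) [ 0.243 -0.072  0.368]
(490, 85) [0.325 0.008 0.321]
(480, 30) [ 0.379 -0.039  0.425]
(445, 80) [ 0.44  -0.028  0.313]
(625, 200) [0.032 0.053 0.154]
(610, 100) [0.094 0.061 0.331]
(620, 20) [0.112 0.032 0.462]
(380, 130) [ 0.635 -0.089  0.148]
(600, 300) [ 0.023  0.158 -0.004]
(560, 280) [ 0.096  0.138 -0.001]
[[ 0.218  0.925  0.312  0.188]
 [-0.976  0.207  0.071 -0.471]
 [ 0.001 -0.32   0.947  0.375]
 [ 0.     0.     0.     1.   ]]
```

Run:
```python
from h import *
from scipy.spatial.transform import Rotation as R
o=get_obs();print(R.from_quat(o['tool_rot']).as_matrix().round(3),o['clock'])
```

```text
[[ 0.     0.219 -0.976]
 [ 0.    -0.976 -0.219]
 [-1.    -0.    -0.   ]] 1.1
```

View pics/w1.png

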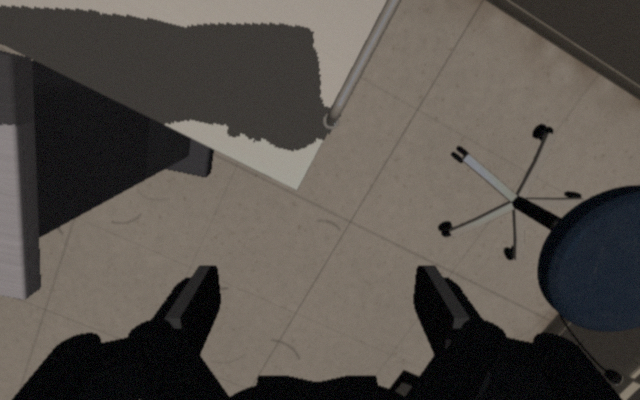

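Request:
play_rows:
  plan:
    - [-28,-10,0,0,0,0,1]
    - [-28,-10,0,0,0,0,1]
    - [-28,-10,0,0,0,0,1]
    - [-28,-10,0,0,0,0,1]
    - [-28,-10,0,0,0,0,1]
    - [-28,-10,0,0,0,0,1]
    - [-28,-10,0,0,0,0,1]
    - [-28,-10,0,0,0,0,1]
    - [-28,-10,0,0,0,0,1]
    - [-28,-10,0,0,0,0,1]
    - [-28,-10,0,0,0,0,1]
    - [0,0,0,0,0,0,1]

```text
clock: 2.1
eef_pos: [0.0851, -0.3792, 0.5449]
tool_rot: [0.703, 0.074, -0.702, 0.081]
ft_force: [0.1, 0.2, 0.7]
grip_width: 0.0006
```

Request:
play_rows:
  plan:
    - [0,-2,-38.8,-0.1,0,0,1]
    - [0,-2,-38.8,-0.1,0,0,1]
    - [0,-2,-38.8,-0.1,0,0,1]
    - [0,-2,-38.8,-0.1,0,0,1]
    - [0,-2,-38.8,-0.1,0,0,1]
    - [0,-2,-38.8,-0.1,0,0,1]

```text
clock: 2.6
eef_pos: [0.2862, -0.2651, 0.5384]
tool_rot: [-0.648, -0.284, 0.648, -0.283]
ft_force: [0.9, -0.5, 0.2]
grip_width: 0.0002
```

Run:
```python
from h import *
o=get_obs();print(o['joint_pos'],o['eef_pos'],o['ft_force'])
p=camera('top');save(p,'top5.png');q=camera('side')
for n,p in(('t',p),('s',q)):
    W=cloud(p).reshape(-1,3); W=W[(W[:,2]>.25)&(np.hypot(W[:,0],W[:,1])<.5)]
    a=o['joint_pos'][0]; r=W@[np.cos(a),np.sin(a),0]; l=W@[-np.sin(a),np.cos(a),0]
    for k in np.arange(-.2,.5,.05):
        m=(r>=k)&(r<k+.05)&(np.abs(l)<.2)
        if m.sum()>5: print(n,round(k,2),'z',W[m,2].min().round(2),W[m,2].max().round(2),'l',l[m].min().round(2),l[m].max().round(2))
cv2.imwrite('pics/c5.png',cv2.cvtColor(np.hstack([camera('top')['frame'],q['frame']]),cv2.COLOR_RGB2BGR)[::1,640-400:])
```

```text
[-7.47183338e-01  1.26694164e-01  6.82259862e-01  2.12758238e+00
  4.21035438e-05  1.56910774e+00] [ 0.28622638 -0.26512811  0.53837709] [ 0.90499931 -0.51734502  0.21197047]
t 0.15 z 0.35 0.39 l 0.16 0.2
t 0.2 z 0.31 0.39 l 0.11 0.2
t 0.25 z 0.33 0.43 l 0.12 0.2
t 0.3 z 0.36 0.44 l 0.14 0.2
t 0.35 z 0.32 0.42 l 0.16 0.2
s -0.1 z 0.25 0.34 l 0.1 0.14
s -0.05 z 0.25 0.5 l 0.11 0.14
s -0.0 z 0.25 0.5 l 0.13 0.14
s 0.05 z 0.25 0.49 l 0.13 0.14
s 0.15 z 0.34 0.38 l 0.16 0.2
s 0.2 z 0.29 0.38 l 0.1 0.2
s 0.25 z 0.25 0.42 l 0.12 0.2
s 0.3 z 0.25 0.44 l 0.14 0.2
```

```bash
python3 -c "
import cv2;a=cv2.imread('pics/c5.png');print(a.shape);cv2.imwrite('pics/c6.png',cv2.resize(a,(800,308)))"
```

```text
(400, 1040, 3)
```

View pics/c6.png

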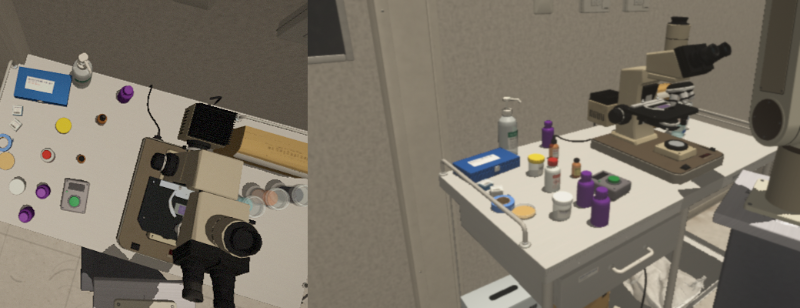

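The small composite shows the microscope with nothing else between it and the arm, and the goal objects undisturbed. Joint 4 is close to its limit, so I'll drop 15 mm, which still leaves about 80 mm of clearance, and continue the swing.

Request:
play_rows:
  plan:
    - [15,-2,-38.8,-0.1,0,0,1]
    - [0,-2,-38.8,-0.1,0,0,1]
    - [0,-2,-38.8,-0.1,0,0,1]
    - [0,-2,-38.8,-0.1,0,0,1]
    - [0,-2,-38.8,-0.1,0,0,1]
    - [0,-2,-38.8,-0.1,0,0,1]
    - [0,-2,-38.8,-0.1,0,0,1]
    - [0,-2,-38.8,-0.1,0,0,1]
    - [0,-2,-38.8,-0.1,0,0,1]
    - [0,-2,-38.8,-0.1,0,0,1]
    - [0,-2,-38.8,-0.1,0,0,1]
    - [0,0,0,0,0,0,1]

```text
clock: 3.75
eef_pos: [0.3633, 0.1366, 0.5239]
tool_rot: [0.403, 0.582, -0.402, 0.58]
ft_force: [0.4, -0.4, -0.8]
grip_width: -0.0001
```

```bash
cat >> h.py <<'E'
from scipy.spatial.transform import Rotation as R
def delta(w): # world target -> tool-frame mm
    o=get_obs(); M=R.from_quat(o['tool_rot']).as_matrix(); return (M.T@(np.array(w)-o['eef_pos'])*1000).round(1)
E
python3 - <<'E'
from h import *
o=get_obs();print(o['clock'],o['joint_pos'].round(3) if hasattr(o['joint_pos'],'round') else o['joint_pos'],o['eef_pos'],o['ft_force'])
print(R.from_quat(o['tool_rot']).as_matrix().round(3))
for n,t in dict(y=(.6334,.2678,.19),yl=(.6334,.2678,.08),r=(.54,.3145,.115)).items(): print(n,delta(t))
p=camera('wrist')
for t in ['yellow_pot_top','redcap_bottle_top','button_face']:
    for d in pinpoint(t,p)[:3]: print(t,np.round(d['centre'],3),round(d['confidence'],2),proj(p,d['centre']))
save(p,'w2.png')
E
```

```text
3.75 [3.580e-01 1.020e-01 6.100e-01 2.079e+00 2.000e-03 1.569e+00] [0.36327871 0.13659617 0.52387718] [ 0.39537004 -0.38806724 -0.76211114]
[[-0.002  0.936  0.352]
 [ 0.002  0.352 -0.936]
 [-1.    -0.001 -0.002]]
y [333.7 299.2 -27. ]
yl [443.7 299.3 -26.7]
r [ 409.   228.3 -103.4]
yellow_pot_top [0.636 0.267 0.055] 0.8 (490, 119)
yellow_pot_top [ 0.536  0.207 -0.006] 0.68 (414, 127)
redcap_bottle_top [0.426 0.33  0.09 ] 0.96 (401, 33)
redcap_bottle_top [0.74  0.076 0.09 ] 0.74 (496, 239)
redcap_bottle_top [0.539 0.315 0.09 ] 0.66 (462, 70)
button_face [0.402 0.231 0.043] 0.8 (358, 90)
button_face [0.544 0.316 0.001] 0.74 (445, 72)
```

View pics/w2.png

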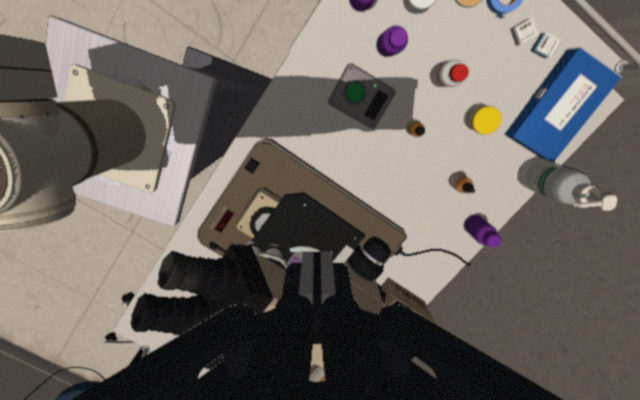

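The wrist view shows the yellow lid (486,120), red cap (459,73) and green button (355,92), all matching the measured points. Now moving above the yellow lid.

Request:
play_rows:
  plan:
    - [28,25,-2.2,0,0,0,1]
    - [28,25,-2.2,0,0,0,1]
    - [28,25,-2.2,0,0,0,1]
    - [28,25,-2.2,0,0,0,1]
    - [28,25,-2.2,0,0,0,1]
    - [28,25,-2.2,0,0,0,1]
    - [28,25,-2.2,0,0,0,1]
    - [28,25,-2.2,0,0,0,1]
    - [28,25,-2.2,0,0,0,1]
    - [28,25,-2.2,0,0,0,1]
    - [28,25,-2.2,0,0,0,1]
    - [26,24,-2.8,0,0,0,1]
    - [0,0,0,0,0,0,1]
    - [0,0,0,0,0,0,1]

```text
clock: 5.12
eef_pos: [0.6364, 0.2566, 0.1852]
tool_rot: [0.404, 0.58, -0.409, 0.577]
ft_force: [-0.4, -0.2, -0.4]
grip_width: -0.0
```

```bash
cat > w.py <<'E'
from h import *
import sys
o=get_obs();print(o['clock'],np.round(o['joint_pos'],3),o['eef_pos'],o['ft_force'])
p=camera('wrist');t=camera('top');s=camera('side')
T={'yellow':((.6336,.2677,.055),'yellow_pot_top'),'red':((.5399,.3145,.09),'redcap_bottle_top'),'green':((.3997,.2287,.044),'button_face')}
for k in sys.argv[1:]:
    w,nm=T[k]
    for n,q in(('w',p),('t',t),('s',s)):
        try: print(k,n,blob(q,proj(q,w),*COL[k]))
        except ValueError: print(k,n,'none')
        for d in pinpoint(nm,q)[:3]: print('  ',np.round(d['centre'],3),round(d['confidence'],2))
    print('delta to 25 above',delta(np.array(w)+[0,0,.025]))
cv2.imwrite('pics/cur.png',cv2.cvtColor(np.hstack([p['frame'],s['frame']]),cv2.COLOR_RGB2BGR))
E
python3 w.py yellow
```

```text
5.1167 [ 0.383  0.655  0.527  1.452 -0.     1.609] [0.63637628 0.25655765 0.18517364] [-0.35785713 -0.2279416  -0.37598017]
yellow w (array([0.6323, 0.2663, 0.055 ]), array([0.6323, 0.2663, 0.055 ]), np.int32(2544), array([320., 175.]))
   [0.635 0.269 0.057] 0.68
yellow t none
yellow s (array([0.6237, 0.2813, 0.055 ]), array([0.6283, 0.2753, 0.0534]), np.int32(195), array([297., 206.]))
   [0.637 0.266 0.055] 0.81
delta to 25 above [113.8  -0.9  -8.5]
```

Request:
play_rows:
  plan:
    - [17,0,-1.5,0,0,0,1]
    - [17,0,-1.5,0,0,0,1]
    - [17,0,-1.5,0,0,0,1]
    - [17,0,-1.5,0,0,0,1]
    - [15,0,-1.5,0,0,0,1]
    - [10,0,-0.5,0,0,0,1]
    - [5,0,0,0,0,0,1]
    - [0,0,0,0,0,0,1]
    - [0,0,0,0,0,0,1]
    - [0,0,0,0,0,0,1]

```text
clock: 6.25
eef_pos: [0.6344, 0.2681, 0.094]
tool_rot: [0.406, 0.579, -0.405, 0.58]
ft_force: [1.3, 0.4, 0.6]
grip_width: 0.0001
```

```bash
python3 w.py yellow; python3 -c "
from h import *
print(R.from_quat(get_obs()['tool_rot']).as_matrix().round(3))
a=cv2.imread('pics/cur.png');cv2.imwrite('pics/cur1.png',cv2.resize(np.hstack([a[:,120:520],a[100:300,640+200:640+400].repeat(2,0).repeat(2,1)]),None,fx=1,fy=1))"
```

```text
6.25 [ 0.4    0.694  0.358  1.233 -0.     1.621] [0.63437489 0.2680673  0.09397612] [1.27618026 0.37245748 0.55421068]
yellow w (array([0.6308, 0.2704, 0.055 ]), array([0.6297, 0.2704, 0.0551]), np.int32(4476), array([316., 227.]))
   [0.635 0.27  0.053] 0.9
yellow t none
yellow s (array([0.624, 0.281, 0.055]), array([0.6292, 0.2753, 0.0533]), np.int32(198), array([297., 206.]))
   [0.633 0.268 0.057] 0.66
delta to 25 above [12.8 -0.2  0.1]
[[ 0.001  0.939  0.343]
 [ 0.     0.343 -0.939]
 [-1.     0.001  0.   ]]
```

View pics/cur1.png

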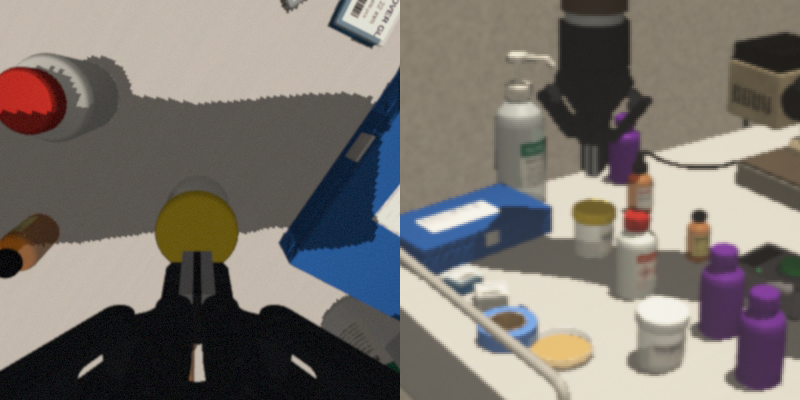

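The left half (wrist) shows the fingertips in line with the yellow lid at about (197,225). The right half (side) shows them straight above the lid at about (593,205), with nothing disturbed. Now 14 mm down and hold.

Request:
play_rows:
  plan:
    - [6,0,0,0,0,0,1]
    - [5,0,0,0,0,0,1]
    - [3,0,0,0,0,0,1]
    - [0,0,0,0,0,0,1]
    - [0,0,0,0,0,0,1]
    - [0,0,0,0,0,0,1]
    - [0,0,0,0,0,0,1]
    - [0,0,0,0,0,0,1]

```text
clock: 7.22
eef_pos: [0.6337, 0.2679, 0.0786]
tool_rot: [0.405, 0.579, -0.405, 0.58]
ft_force: [-0.2, 0.2, -0.2]
grip_width: 0.0001
```

Request:
play_rows:
  plan:
    - [-1.5,0,0,0,0,0,1]
    - [0,0,0,0,0,0,1]
    - [0,0,0,0,0,0,1]
    - [0,0,0,0,0,0,1]
    - [0,0,0,0,0,0,1]
    - [0,0,0,0,0,0,1]
    - [0,0,0,0,0,0,1]
    - [0,0,0,0,0,0,1]
    - [0,0,0,0,0,0,1]
    - [0,0,0,0,0,0,1]
    - [0,0,0,0,0,0,1]
    - [0,0,0,0,0,0,1]
    - [0,0,0,0,0,0,1]
    - [0,0,0,0,0,0,1]
    - [0,0,0,0,0,0,1]
    - [0,0,0,0,0,0,1]
    - [0,0,0,0,0,0,1]
    - [0,0,0,0,0,0,1]
    - [0,0,0,0,0,0,1]
    - [0,0,0,0,0,0,1]

```text
clock: 8.88
eef_pos: [0.6335, 0.2678, 0.0798]
tool_rot: [0.405, 0.579, -0.405, 0.579]
ft_force: [0.1, 0.3, 0.6]
grip_width: 0.0002
```

Request:
play_rows:
  plan:
    - [0,0,0,0,0,0,1]
    - [0,0,0,0,0,0,1]
    - [0,0,0,0,0,0,1]
    - [0,0,0,0,0,0,1]
    - [0,0,0,0,0,0,1]
    - [0,0,0,0,0,0,1]
    - [0,0,0,0,0,0,1]
    - [0,0,0,0,0,0,1]

```text
clock: 9.55
eef_pos: [0.6335, 0.2678, 0.0798]
tool_rot: [0.405, 0.579, -0.405, 0.579]
ft_force: [1.1, -0.4, 0.7]
grip_width: 0.0003
```

```bash
python3 w.py red
```

```text
9.55 [0.4   0.704 0.339 1.206 0.    1.621] [0.63349807 0.26780352 0.07981987] [ 1.06631112 -0.43611662  0.72670784]
red w (array([0.5384, 0.3139, 0.09  ]), array([0.5385, 0.3141, 0.0903]), np.int32(3934), array([127., 100.]))
   [0.537 0.319 0.091] 0.84
red t (array([0.5384, 0.3201, 0.09  ]), array([0.538 , 0.321 , 0.0915]), np.int32(49), array([298., 201.]))
   [0.737 0.073 0.089] 0.87
   [0.426 0.329 0.094] 0.76
   [0.352 0.376 0.096] 0.62
red s (array([0.5309, 0.327 , 0.09  ]), array([0.5369, 0.3185, 0.0879]), np.int32(115), array([318., 209.]))
   [0.426 0.327 0.09 ] 0.82
   [0.357 0.375 0.088] 0.77
   [0.657 0.143 0.005] 0.72
delta to 25 above [-35.2 -71.9 -76. ]
```

Request:
play_rows:
  plan:
    - [-22,0,0,0,0,0,1]
    - [-30,0,0,0,0,0,1]
    - [-28,-9,-9.5,0,0,0,1]
    - [0,-9,-9.5,0,0,0,1]
    - [0,-9,-9.5,0,0,0,1]
    - [0,-9,-9.5,0,0,0,1]
    - [0,-9,-9.5,0,0,0,1]
    - [0,-9,-9.5,0,0,0,1]
    - [0,-9,-9.5,0,0,0,1]
    - [0,-9,-9.5,0,0,0,1]
    - [0,0,0,0,0,0,1]
    - [0,0,0,0,0,0,1]
    - [0,0,0,0,0,0,1]
    - [0,0,0,0,0,0,1]

```text
clock: 11.02
eef_pos: [0.5405, 0.3142, 0.1598]
tool_rot: [0.406, 0.579, -0.405, 0.579]
ft_force: [-0.5, 0.1, -0.9]
grip_width: 0.0001
```

```bash
python3 w.py red yellow
```

```text
11.0167 [ 0.527  0.525  0.239  1.284 -0.     1.748] [0.54053362 0.31421659 0.15980396] [-0.47332158  0.14889098 -0.94010345]
red w none
   [0.355 0.374 0.088] 0.97
   [0.54  0.317 0.091] 0.66
   [0.423 0.326 0.09 ] 0.62
red t none
   [0.739 0.073 0.092] 0.61
   [0.412 0.226 0.002] 0.15
red s (array([0.5295, 0.3289, 0.09  ]), array([0.5361, 0.3208, 0.0878]), np.int32(99), array([318., 210.]))
   [0.357 0.374 0.089] 0.94
   [0.424 0.324 0.086] 0.84
   [0.543 0.316 0.093] 0.78
delta to 25 above [44.7 -0.1 -0.3]
yellow w (array([0.6304, 0.2676, 0.055 ]), array([0.63  , 0.2678, 0.0549]), np.int32(2411), array([401., 281.]))
   [0.638 0.27  0.056] 0.98
yellow t (array([0.6336, 0.2677, 0.055 ]), array([0.6329, 0.2679, 0.0559]), np.int32(332), array([322., 163.]))
   [0.634 0.267 0.054] 0.8
yellow s (array([0.625 , 0.2792, 0.055 ]), array([0.6299, 0.2731, 0.0532]), np.int32(216), array([297., 206.]))
   [0.636 0.267 0.054] 0.84
delta to 25 above [79.7 72.  76. ]
```

Request:
play_rows:
  plan:
    - [12,0,0,0,0,0,1]
    - [12,0,0,0,0,0,1]
    - [10,0,0,0,0,0,1]
    - [6,0,0,0,0,0,1]
    - [3,0,0,0,0,0,1]
    - [1,0,0,0,0,0,1]
    - [0,0,0,0,0,0,1]
    - [0,0,0,0,0,0,1]
    - [0,0,0,0,0,0,1]
    - [0,0,0,0,0,0,1]

```text
clock: 12.3
eef_pos: [0.5402, 0.3147, 0.1165]
tool_rot: [0.406, 0.579, -0.405, 0.58]
ft_force: [-0.1, -0.1, -0.4]
grip_width: 0.0004
```

```bash
python3 w.py red; python3 -c "
from h import *
a=cv2.imread('pics/cur.png');cv2.imwrite('pics/cur2.png',np.hstack([a[:,120:520],a[100:300,640+220:640+420].repeat(2,0).repeat(2,1)]))"
```

```text
12.3 [ 0.528  0.552  0.168  1.185 -0.     1.748] [0.54017283 0.3147033  0.11647269] [-0.10772363 -0.06870253 -0.40490937]
red w none
   [0.426 0.329 0.092] 0.84
   [0.538 0.314 0.093] 0.78
red t none
   [0.739 0.076 0.089] 0.63
red s (array([0.5295, 0.3289, 0.09  ]), array([0.5359, 0.3205, 0.0882]), np.int32(99), array([318., 210.]))
   [0.543 0.317 0.092] 0.97
   [0.422 0.326 0.089] 0.73
   [0.355 0.375 0.091] 0.7
delta to 25 above [0.9 0.  0. ]
```

View pics/cur2.png

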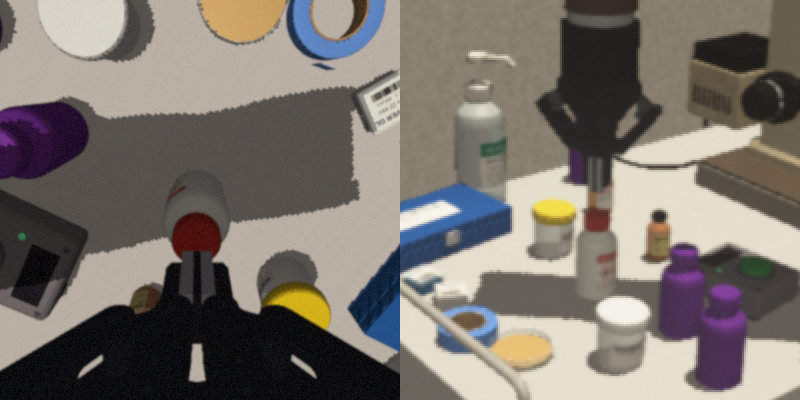

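The fingertips are centred over the red cap: wrist (197,235), side (597,210). Force reads near zero. Holding.

Request:
play_rows:
  plan:
    - [0,0,0,0,0,0,1]
    - [0,0,0,0,0,0,1]
    - [0,0,0,0,0,0,1]
    - [0,0,0,0,0,0,1]
    - [0,0,0,0,0,0,1]
    - [0,0,0,0,0,0,1]
    - [0,0,0,0,0,0,1]
    - [0,0,0,0,0,0,1]
    - [0,0,0,0,0,0,1]
    - [0,0,0,0,0,0,1]
    - [0,0,0,0,0,0,1]
    - [0,0,0,0,0,0,1]
    - [0,0,0,0,0,0,1]
    - [0,0,0,0,0,0,1]
    - [0,0,0,0,0,0,1]
    - [0,0,0,0,0,0,1]
    - [0,0,0,0,0,0,1]
    - [0,0,0,0,0,0,1]
    - [0,0,0,0,0,0,1]
    - [0,0,0,0,0,0,1]

```text
clock: 14.27
eef_pos: [0.5398, 0.3145, 0.1158]
tool_rot: [0.405, 0.579, -0.405, 0.579]
ft_force: [0.2, 0.1, -0.4]
grip_width: -0.0002
```

Request:
play_rows:
  plan:
    - [0,0,0,0,0,0,1]
    - [0,0,0,0,0,0,1]
    - [0,0,0,0,0,0,1]
    - [0,0,0,0,0,0,1]
    - [0,0,0,0,0,0,1]
    - [0,0,0,0,0,0,1]
    - [-20,0,0,0,0,0,1]
    - [-30,0,0,0,0,0,1]
    - [-20,0,0,0,0,0,1]
    - [0,0,0,0,0,0,1]
    - [0,0,0,0,0,0,1]

```text
clock: 15.18
eef_pos: [0.5408, 0.3151, 0.1875]
tool_rot: [0.407, 0.579, -0.404, 0.58]
ft_force: [0.1, 0.5, -0.1]
grip_width: 0.0001
```

```bash
python3 w.py green
```

```text
15.1833 [ 0.528  0.51   0.287  1.344 -0.     1.748] [0.54075469 0.315069   0.18753348] [ 0.10299056  0.46484927 -0.0974073 ]
green w (array([0.3983, 0.2335, 0.044 ]), array([0.3994, 0.2358, 0.0449]), np.int32(72), array([139., 213.]))
   [0.399 0.229 0.044] 0.74
green t none
green s (array([0.3935, 0.2395, 0.044 ]), array([0.3948, 0.2364, 0.0426]), np.int32(75), array([398., 233.]))
   [0.4   0.232 0.046] 0.7
   [0.531 0.209 0.002] 0.56
delta to 25 above [ 115.8 -159.9   32.4]
```

Request:
play_rows:
  plan:
    - [0,-20,4,0,0,0,1]
    - [0,-20,4,0,0,0,1]
    - [0,-20,4,0,0,0,1]
    - [0,-20,4,0,0,0,1]
    - [0,-20,4,0,0,0,1]
    - [0,-20,4,0,0,0,1]
    - [10,-20,4,0,0,0,1]
    - [10,-20,4,0,0,0,1]
    - [20,0,0,0,0,0,1]
    - [20,0,0,0,0,0,1]
    - [20,0,0,0,0,0,1]
    - [15,0,0,0,0,0,1]
    - [10,0,0,0,0,0,1]
    - [5,0,0,0,0,0,1]
    - [0,0,0,0,0,0,1]
    - [0,0,0,0,0,0,1]
    - [0,0,0,0,0,0,1]

```text
clock: 16.9
eef_pos: [0.401, 0.2299, 0.0764]
tool_rot: [0.406, 0.579, -0.405, 0.58]
ft_force: [0.9, -0.2, -0.8]
grip_width: 0.0004
```

```bash
python3 w.py green; python3 -c "
from h import *
a=cv2.imread('pics/cur.png');cv2.imwrite('pics/cur3.png',np.hstack([a[:,120:520],a[130:330,640+300:640+500].repeat(2,0).repeat(2,1)]))"
```

```text
16.9 [ 0.521  0.299 -0.351  0.919  0.     1.741] [0.40099849 0.22989187 0.07642796] [ 0.90691018 -0.19488972 -0.7758316 ]
green w (array([0.3962, 0.2292, 0.044 ]), array([0.3953, 0.2295, 0.0446]), np.int32(1759), array([312., 235.]))
   [0.4   0.23  0.044] 0.81
green t none
   [0.4   0.225 0.041] 0.78
green s (array([0.3938, 0.2391, 0.044 ]), array([0.3956, 0.2353, 0.0428]), np.int32(82), array([398., 233.]))
   [0.401 0.233 0.044] 0.71
   [ 0.539  0.312 -0.001] 0.22
delta to 25 above [ 7.2 -1.4  0.6]
```

View pics/cur3.png

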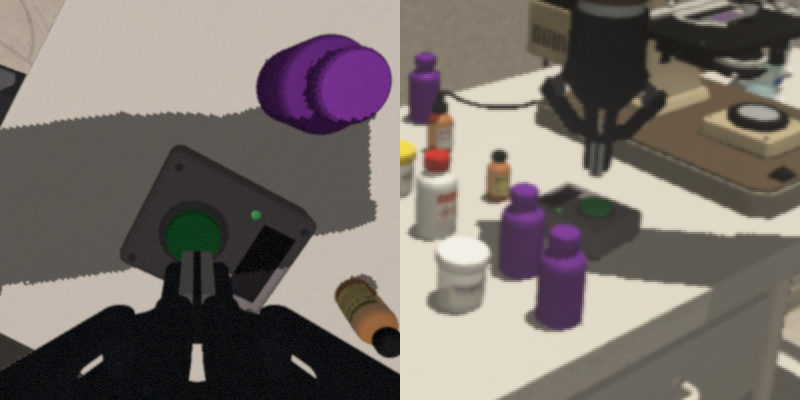

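The fingertips sit over the green button: wrist (195,235), side (597,190). Purple bottles are clear. Next I'll descend to just above it, then press in small steps.

Request:
play_rows:
  plan:
    - [10,-1.3,0.6,0,0,0,1]
    - [9,0,0,0,0,0,1]
    - [6,0,0,0,0,0,1]
    - [3,0,0,0,0,0,1]
    - [0,0,0,0,0,0,1]
    - [0,0,0,0,0,0,1]
    - [0,0,0,0,0,0,1]

```text
clock: 17.78
eef_pos: [0.3997, 0.2287, 0.048]
tool_rot: [0.405, 0.579, -0.405, 0.579]
ft_force: [-0.9, 0.3, -0.3]
grip_width: 0.0002
```

Request:
play_rows:
  plan:
    - [2,0,0,0,0,0,1]
    - [1.5,0,0,0,0,0,1]
    - [1.5,0,0,0,0,0,1]
    - [1,0,0,0,0,0,1]
    - [0,0,0,0,0,0,1]
    - [0,0,0,0,0,0,1]

```text
clock: 18.28
eef_pos: [0.3998, 0.2287, 0.042]
tool_rot: [0.406, 0.579, -0.405, 0.58]
ft_force: [0.1, -0.4, 2.9]
grip_width: 0.0001
```

Contact made, at about 3 N. Pressing further.

Request:
play_rows:
  plan:
    - [1,0,0,0,0,0,1]
    - [1,0,0,0,0,0,1]
    - [1,0,0,0,0,0,1]
    - [1,0,0,0,0,0,1]
    - [0,0,0,0,0,0,1]
    - [0,0,0,0,0,0,1]

```text
clock: 18.78
eef_pos: [0.3998, 0.2288, 0.0381]
tool_rot: [0.406, 0.579, -0.405, 0.58]
ft_force: [-0.4, 0.5, 5.5]
grip_width: 0.0
```

Nearly at the bottom. A couple of millimetres more of command should show the hard stop as a force rise.

Request:
play_rows:
  plan:
    - [0.7,0,0,0,0,0,1]
    - [0.7,0,0,0,0,0,1]
    - [0.6,0,0,0,0,0,1]
    - [0,0,0,0,0,0,1]
    - [0,0,0,0,0,0,1]
    - [0,0,0,0,0,0,1]

```text
clock: 19.28
eef_pos: [0.3998, 0.2288, 0.0377]
tool_rot: [0.406, 0.579, -0.405, 0.58]
ft_force: [-4.2, -2.5, 19.6]
grip_width: -0.0
```

Hard stop: the force rose to 19.6 N with almost no further travel. Now releasing and moving clear.

Request:
play_rows:
  plan:
    - [-3,0,0,0,0,0,1]
    - [-6,0,0,0,0,0,1]
    - [-12,0,0,0,0,0,1]
    - [-20,0,0,0,0,0,1]
    - [-25,0,0,0,0,0,1]
    - [-25,0,0,0,0,0,1]
    - [-25,0,0,0,0,0,1]
    - [-20,0,0,0,0,0,1]
    - [-10,0,0,0,0,0,1]
    - [0,0,0,0,0,0,1]
    - [0,0,0,0,0,0,1]
    - [0,0,0,0,0,0,1]
    - [0,0,0,0,0,0,1]

```text
clock: 20.37
eef_pos: [0.3985, 0.228, 0.1803]
tool_rot: [0.404, 0.58, -0.406, 0.579]
ft_force: [-0.8, -0.0, -1.0]
grip_width: 0.0003
```

```bash
python3 w.py green yellow red; python3 -c "
from h import *
a=cv2.imread('pics/cur.png');cv2.imwrite('pics/cur4.png',np.hstack([a[:,120:520],a[130:330,640+230:640+430].repeat(2,0).repeat(2,1)]))
p=camera('side')
for t in ['white_pot_top','dropper_bottle_top','small_bottle_top']:
    for d in pinpoint(t,p)[:2]: print(t,np.round(d['centre'],3),round(d['confidence'],2))"
```

```text
20.3667 [ 0.52   0.193 -0.192  1.189  0.     1.741] [0.39847997 0.22801978 0.18029732] [-0.76353035 -0.0343757  -1.00311207]
green w (array([0.3972, 0.2271, 0.044 ]), array([0.3971, 0.2272, 0.0446]), np.int32(802), array([318., 186.]))
green t none
   [0.538 0.313 0.091] 0.66
   [0.404 0.229 0.043] 0.59
green s (array([0.3913, 0.2421, 0.044 ]), array([0.3932, 0.2391, 0.0418]), np.int32(57), array([398., 234.]))
   [0.403 0.234 0.047] 0.7
delta to 25 above [ 1.124e+02  6.000e-01 -1.000e-01]
yellow w (array([0.6287, 0.2661, 0.055 ]), array([0.6287, 0.2661, 0.0546]), np.int32(2586), array([586., 237.]))
   [0.638 0.266 0.056] 0.76
   [0.401 0.23  0.044] 0.23
yellow t (array([0.6336, 0.2677, 0.055 ]), array([0.6329, 0.2678, 0.0559]), np.int32(332), array([322., 163.]))
   [0.634 0.264 0.054] 0.92
yellow s (array([0.625 , 0.2792, 0.055 ]), array([0.63  , 0.273 , 0.0534]), np.int32(216), array([297., 206.]))
   [0.639 0.268 0.054] 0.91
delta to 25 above [101.6 233.4  43.5]
red w (array([0.536 , 0.3124, 0.09  ]), array([0.536 , 0.3124, 0.0899]), np.int32(1193), array([548., 160.]))
   [0.429 0.327 0.089] 0.82
   [0.538 0.314 0.09 ] 0.73
   [0.544 0.313 0.002] 0.31
red t (array([0.5399, 0.3145, 0.09  ]), array([0.5404, 0.3146, 0.091 ]), np.int32(104), array([300., 200.]))
   [0.737 0.074 0.09 ] 0.77
   [0.425 0.325 0.088] 0.57
   [0.351 0.373 0.094] 0.53
red s (array([0.5313, 0.3261, 0.09  ]), array([0.5372, 0.3194, 0.0884]), np.int32(116), array([318., 209.]))
   [0.54  0.319 0.091] 0.94
   [0.424 0.323 0.087] 0.77
   [0.74  0.07  0.095] 0.63
delta to 25 above [ 66.8 161.3 -32.5]
white_pot_top [0.438 0.407 0.056] 0.78
white_pot_top [0.417 0.224 0.002] 0.32
dropper_bottle_top [0.661 0.148 0.083] 0.61
small_bottle_top [0.531 0.209 0.058] 0.56
```

View pics/cur4.png

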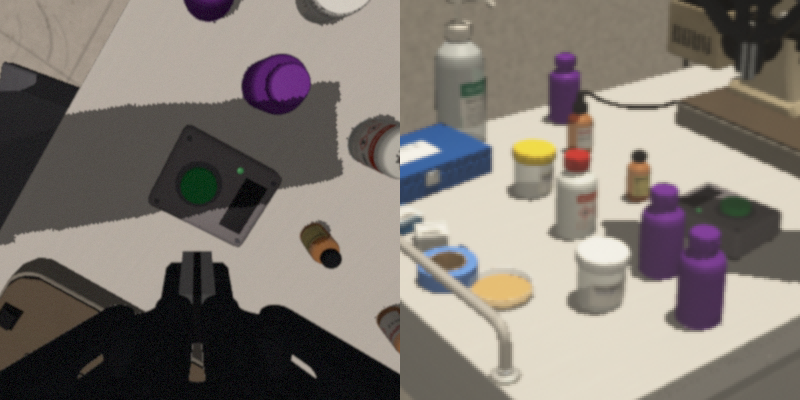

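The button is back up at 0.0446 m, everything stands where it did, and the arm is clear. Handing in.

```bash
python3 -c "
from workcell import *
print(job_done(), get_obs()['clock'])"
```

```text
the job is handed in; nothing more can be done
the job is handed in; nothing more can be done
```

The job is done and handed in at about 20.5 s of the 54 s allowed; no verdict was reported.

- **Yellow lid:** the shut fingertips held still about 25 mm above the middle of the lid for over 2 s. They were within about 1 mm of the measured centre.
- **Red cap:** they then held about 26 mm above the middle of the white bottle's red cap for over 2 s. The purple look-alikes were left out.
- **Green button:** I pressed it until the force jumped from 5.5 N to 19.6 N with almost no further travel, at 0.0377 m. That matches the 6 mm fully-down position. I then lifted clear to z = 0.18 m.

**Last checks:**
- The button face measured 0.0446 m, so it is back up.
- The yellow and red centres in the top camera are unchanged from the start.
- The bystander positions agree within about 5 mm, which is roughly the detector's accuracy.
- The wrist force is about zero.

**Disagreements:**
- Colour-based positions from the side camera were 1–2 cm off because that view is oblique and shows the sides as well. I used the top and wrist cameras and the detectors instead.
- The detectors often reported the purple bottles as the red-cap one. I told them apart by colour.

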